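# Lean the ground bar on the inspection rest

### The arm

A 7-joint arm with a two-finger parallel gripper is mounted at the origin on the work surface. World frame = base frame: x ahead of the robot, y to its left, z up, the work surface at z = 0. Lengths are in m, angles in rad, forces in N, time in s.
With the tool pointing down it reaches from about 0.4 to 0.85 m from the base axis. Payload 10.4 kg.
Tool frame: the origin (TCP) lies at the very end of the fingers, on their centre line; the grasp point (between the pads) lies 19 mm behind it; z points along the fingers, y is the direction in which the jaws open and shut (so a half turn about z gives the same grasp; the last joint's range is limited). The gripper opens to 87 mm and grips with 3 to 60 N. Pads are 19 mm wide; open, the fingers measure 117 mm over their backs; the gripper's body (75 mm by 190 mm) begins 51 mm behind the grasp point.
Start: joints at [-1.178, 0.332, -0.065, 1.46, 0.022, 1.35, -0.088], TCP at [0.252, 0.572, 0.223] pointing down, gripper open.
Joint ranges: [-2.6, 2.6], [-0.5, 2.12], [-1.47, 1.34], [0.16, 2.42], [-1.27, 4.41], [0.06, 2.06], [-2.6, 2.6]. Speed limits (rad/s): [2.22, 2.22, 2.79, 2.79, 3.14, 3.14, 3.14].

### API

Orientations are given as a unit quaternion [x, y, z, w].
In Python, from bench import r, eyes, job gives the robot as it stands. The module is installed in compiled form; this text tells all that it offers.
- The arm moves only by the tool play_rows, never from a script. Its argument "motion" is a list of rows, each a list of 7 numbers: the shift along the tool's x, y, z as a fraction of full scale, then the turn, a rotation vector about the tool's x, y, z as a fraction of full scale, then the opening in per cent of the stroke, from 0 (shut) to 100 (fully open). A call has 1 to 5 rows; each row is the pose to reach, as a shift and turn from the pose commanded when the call began, along the tool's axes at that moment; what a row does not reach only later rows make up. Full scale, the value 1, is 0.2 m for a shift and 90 degrees for a turn. A row lasts 1/8 s, in which the tool goes at most 62.5 mm and 10.7 degrees, less where a joint would pass 70% of its speed; a pose out of reach is approached as far as the arm can. A call with a number of a shift or a turn outside -1 to 1 is refused whole. A call with a gripper value outside its range is refused whole. The fingers move at their own pace and stop on an object; "squeeze" is the grip in N (left out, the last holds). Time passes only in rows, so rows that repeat a pose let the fingers close. It gives the time, the measured TCP pose, the force and the opening at its end, in the units of the state.
- r.read_state(): the state, without advancing time (a new reading comes with each control period).
- eyes.camera(name): name is "scene" or "top"; returns a dict with "image" (400x640x3 uint8, red, green, blue), "mtx" (3x3 intrinsics, pixels), "R" (3x3) and "t" (3): a world point X has camera coordinates R X + t. Camera axes: x right, y down, z forward; pixel columns grow to the right and rows downward; lengths in m; the calibration is good to about 2 mm. A picture is of the moment at which its call begins. There is no depth.
- job.close_job(): hands the job in, once; it reports no verdict.
Trained networks look in a picture, given as the dict that the camera call returned (one of the last four; its "shot" number tells which), for a name from the list of things; names that differ only in an ending like _2 or _b are one class to them, and where a whole thing is asked for, a point or a joint stands for the part that bears it (a point fixed in the world has none). Each returns a list of dicts, best first, with "p" (0 to 1); they miss things now and then, are a little off and sometimes report something else, mostly with a low value. They report only what shows in the picture. A call takes as long as a camera call. They do not tell look-alikes from the thing itself.
- eyes.regions_of(picture, label): "region" (400x640 bool, what is visible of it) and "xy" ([column, row] in pixels, amid what is visible of it).
- eyes.landmark_of(picture, label): "xy" ([column, row] in pixels: a listed point, or the origin of a listed thing).
The state is a dict: "time": time; "joint_positions": joint angles; "joint_vel": joint speeds; "joint_torque": joint torques, N m; "ee_pos": TCP position; "eef_rot": TCP orientation; "ft_force": force on the tool from outside, world axes, zero at the start; "torque": the same for the moment, N m; "width": finger opening in m.
Only numpy, scipy, OpenCV 4.12 (cv2) and the standard library are available. Lean on these libraries where they do the work, as an engineer would, in place of code of your own. Each camera call takes 0.05 s, during which the arm holds its last target. There are 200 camera calls.

### The job

Prop the long steel bar up on the inspection rest so that its face can be checked under the lamp: one end of the bar down on the rest's floor and against the low stop strip, the other end leaning on the tall upright plate, square to the plate and about midway along it. Set it down rather than dropping it, and leave the short bar and the spanner where they lie.

Things in the scene. Friction and masses are not known exactly. Their poses are not given: they have to be found in the camera images.
- long_bar_mid (a point): centre of the long bar, the one to prop up: plain bright steel, 200 mm long, 24 wide, 18 thick, about 0.6 kg, both ends alike, loose. It starts flat on the bench on a 24 mm wide face, centre 9 mm above the bench. x along its length, y across its width, z through its thickness.
- rest_floor (a point): fixed rest: aluminium base plate 250x120x12 mm, low stop strip across one end, tall grey upright across the other. Point: on top of the base plate, mid-width, half-way between strip and upright. x level, strip to upright; y along the upright; z up. Strip: inner face x=-85, 16 thick, 110 wide, 22 high. Upright: face x=+85, 120 wide, 150 high. Snug bar: 37 deg from level, centre 68 above point.
- short_bar_mid (a point): centre of the short bar, to be left alone: same steel, 110 long, 24 wide, 18 thick, lying flat near the long bar. x along its length.
- spanner: an open-ended steel spanner 200 long, to be left alone, lying flat near the long bar. x along its length.
Mind the look-alikes: they are no part of the job. What is shaped like the part that bears long_bar_mid but black or turquoise is not meant.

How it is judged:
At the end, for the whole second after the job is handed in: The long bar leans released at rest at 30 to 47 degrees from level, square to the upright within 11 degrees; its centre is within 9 mm of half-way between strip and upright, 30 mm of mid-width, and 56 to 81 mm above the rest's floor. Not dropped; short bar and spanner within 30 mm of their places (x of long_bar_mid in the frame of rest_floor between -0.009 and 0.009 m and y of long_bar_mid in the frame of rest_floor between -0.03 and 0.03 m and z of long_bar_mid in the frame of rest_floor between 0.056 and 0.081 m and angle between the x axis of long_bar_mid and the z axis of rest_floor, either way round between 0.75 and 1.05 rad and angle between the x axis of long_bar_mid and the y axis of rest_floor, either way round above 1.38 rad); the robot touches nothing.
It fails at once if the long bar is dropped or thrown (moves faster than 0.6 m/s while no finger touches it) (contact force between the fingers and long_bar below 0.1 N and linear speed of long_bar above 0.6 m/s).
It fails at once if the short bar is moved more than 30 mm (distance of short_bar_mid from where it was at the start of the episode above 0.03 m).
It fails at once if the spanner is moved more than 30 mm (distance of spanner from where it was at the start of the episode above 0.03 m).
It also fails if it takes over 48 s, if anything falls off the work surface, if the arm or the gripper's body presses on something with over 40 N, if the wrist force passes 120 N, or if a joint passes its speed limit or range.

## Working session

There is one attempt and no reset: what is moved stays moved. The work goes in short steps, Python scripts to look and compute and a tool call to move; the robot and the scene stay as the last step left them, time stands still between calls to the robot, and variables do not carry over. Pictures are saved under pics/ and viewed, about 8 in all and at most 12, crops included, and the job is handed in when it is done.

Besides the shell and the picture viewer there is one more tool, called in YAML: its name, and indented under it one key for each argument. play_rows: Moves the arm, as the interface text tells. Shift numbers are shares of 0.2 m and turn numbers shares of 90 degrees, none past 1 either way. Its arguments: {"type":"object","properties":{"motion":{"type":"array","items":{"type":"array","items":{"type":"number"}}},"squeeze":{"type":"number"}},"required":["motion"]}

```bash
mkdir -p pics; cat > h.py <<'E'
import numpy as np, cv2
from scipy.spatial.transform import Rotation as Rot
from bench import r, eyes, job
def onplane(p,uv,z):
    d=p["R"].T@np.linalg.inv(p["mtx"])@np.array([uv[0],uv[1],1.]); c=-p["R"].T@p["t"]
    return c+d*(z-c[2])/d[2]
def proj(p,X):
    q=(p["R"]@np.atleast_2d(X).T).T+p["t"]; q=q@p["mtx"].T; return q[:,:2]/q[:,2:]
def save(n,im): cv2.imwrite(f"pics/{n}.png",im[:,:,::-1])
E
python3 - <<'E'
from h import *
s=r.read_state(); print(s)
for c in ["top","scene"]:
    p=eyes.camera(c); save(c+"0",p["image"]); print(c,-p["R"].T@p["t"],p["R"][2])
    for l,z in [("long_bar_mid",.018),("short_bar_mid",.018),("spanner",.006),("rest_floor",.012)]:
        for d in eyes.landmark_of(p,l)[:3]: print(l,"lm",d["p"],d["xy"],onplane(p,d["xy"],z).round(4))
        for d in eyes.regions_of(p,l)[:4]:
            m=d["region"].astype(np.uint8); pts=cv2.findNonZero(m)
            if pts is None: continue
            q=np.array([onplane(p,u,z)[:2] for u in pts[:,0]]).astype(np.float32)
            rc=cv2.minAreaRect(q*1000); print(l,"rg",round(d["p"],2),d["xy"],np.round(rc[0],1),np.round(rc[1],1),round(rc[2],1),p["image"][m>0].mean(0).round())
E
```

```text
{'time': 0.0, 'joint_positions': array([-1.17756278,  0.33287254, -0.06470275,  1.46095709,  0.02159863,
        1.3499254 , -0.0885129 ]), 'joint_vel': array([ 0.00108534,  0.0014092 , -0.00221278,  0.00053033, -0.00021948,
       -0.00015297,  0.00027448]), 'joint_torque': array([-1.61606640e-03, -6.23277497e+01,  2.36715964e-02, -3.89902210e+01,
       -6.14076597e-02,  3.95386107e-02,  1.33779745e-04]), 'ee_pos': array([0.25231162, 0.57136512, 0.22174602]), 'eef_rot': array([ 2.06416693e-01,  9.78463904e-01, -7.23856138e-04, -1.18138099e-04]), 'ft_force': array([-0.51327565,  0.50513029, -0.16487339]), 'torque': array([-0.01098112,  0.03474017, -0.04441689]), 'width': 0.087180608180689}
top [ 0.29992939 -0.11700281  1.09944502] [ 0.15686743  0.02744751 -0.98723819]
long_bar_mid lm 0.92 [440.9, 149.3] [ 0.5939 -0.4409  0.018 ]
long_bar_mid lm 0.86 [360.3, 261.5] [ 0.2856 -0.2079  0.018 ]
long_bar_mid lm 0.55 [359.4, 131.8] [ 0.6486 -0.2144  0.018 ]
long_bar_mid rg 0.89 [358.9, 134.7] [ 643.1 -213.1] [ 28.3 199.2] 1.3 [175. 175. 173.]
long_bar_mid rg 0.66 [438.5, 145.5] [ 604.7 -44
[... 844 characters left out ...]
 162. 157.]
long_bar_mid rg 0.75 [289.5, 278.6] [ 653.4 -216.5] [ 36.4 197. ] 1.2 [187. 187. 186.]
long_bar_mid rg 0.6 [156.5, 282.8] [ 615. -442.] [ 39.5 196.9] 23.4 [23. 23. 25.]
short_bar_mid lm 0.89 [283.0, 211.7] [ 0.4664 -0.2148  0.018 ]
short_bar_mid rg 0.87 [281.8, 210.8] [ 469.8 -211.5] [107.8  42.3] 85.1 [173. 173. 172.]
short_bar_mid rg 0.62 [290.2, 279.1] [ 653.6 -216. ] [ 37.1 194.8] 1.5 [189. 189. 188.]
spanner lm 0.72 [286.9, 243.1] [ 0.5514 -0.2157  0.006 ]
spanner rg 0.64 [286.6, 242.2] [ 549.7 -208.7] [ 41.1 197.7] 5.6 [198. 198. 197.]
rest_floor lm 0.69 [452.0, 211.5] [0.5238 0.1556 0.012 ]
rest_floor rg 0.61 [481.5, 211.3] [414.5 250.7] [305.  426.1] 63.3 [180. 181. 180.]
```

```bash
python3 -c "
import cv2;cv2.imwrite('pics/t1.png',cv2.resize(cv2.imread('pics/top0.png')[60:310,120:500],None,fx=2,fy=2))
cv2.imwrite('pics/s1.png',cv2.resize(cv2.imread('pics/scene0.png')[60:340,200:600],None,fx=2,fy=2))"
```

```text
(no output)
```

View pics/t1.png

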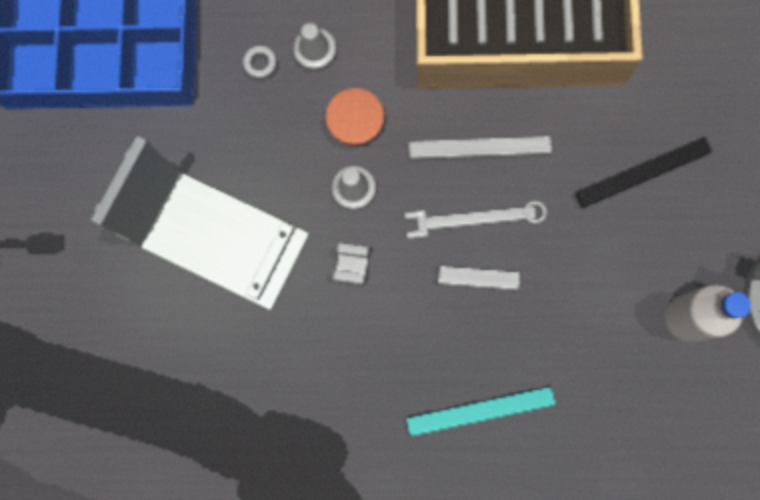

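View pics/s1.png

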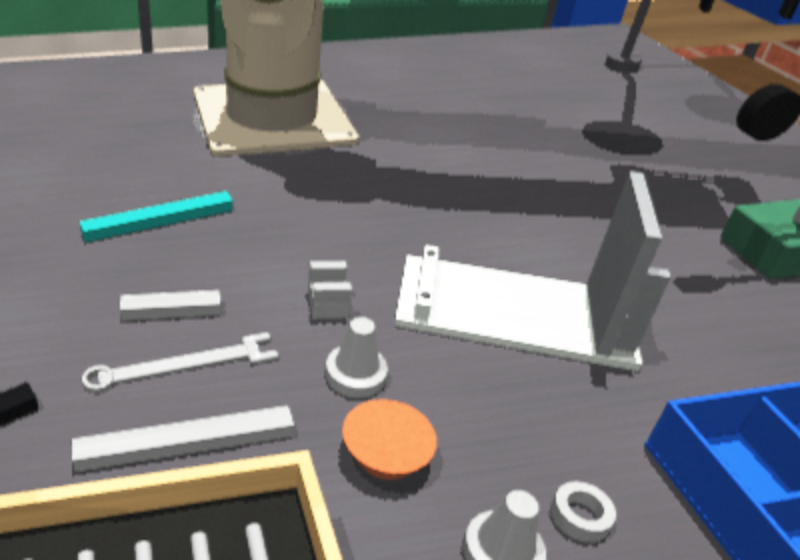

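The top view shows the bright long bar at about (359,133), with the spanner and short bar below it and the wooden box just above it. The rest lies at (219,173), with its strip end lower right and its upright upper left. The scene view agrees. Next I'll fit the rest's pose and check the box's clearance.

```bash
cat >> h.py <<'E'
E
python3 - <<'E'
from h import *
from scipy.optimize import least_squares
p=eyes.camera("top");s=eyes.camera("scene")
c=lambda *a:[(120+x/2,60+y/2) for x,y in a]
q=lambda *a:[(200+x/2,60+y/2) for x,y in a]
# top: strip-end plate corners, face base corners ; scene likewise
T=np.array(c((308,233),(270,308),(180,177),(144,246),(147,143),(103,223)))
S=np.array(q((406,256),(397,326),(590,353)))
def model(v,side):
    x,y,a,xe=v; X=np.array([np.cos(a),np.sin(a)]);Y=np.array([-X[1],X[0]])
    P=lambda u,w,z:np.r_[x+u*X[0]+w*Y[0],y+u*X[1]+w*Y[1],z]
    if side: return np.array([P(xe,-.06,.012),P(xe,.06,.012),P(.085,-.06,.012),P(.085,.06,.012),P(.085,-.06,.162),P(.085,.06,.162)])
    return np.array([P(xe,.06,.012),P(xe,-.06,.012),P(.085,-.06,.012)])
f=lambda v:np.r_[(proj(p,model(v,1))-T).ravel(),(proj(s,model(v,0))-S).ravel()]
o=least_squares(f,[.53,.17,np.radians(62),-.12],loss="soft_l1");print(o.x[:2],np.degrees(o.x[2]),o.x[3]);print(o.fun.reshape(-1,2).round(1))
# bar ends from both pictures
for n,pp in(("top",p),("scene",s)):
    d=max(eyes.regions_of(pp,"long_bar_mid"),key=lambda d:pp["image"][d["region"]].mean() if abs(pp["image"][d["region"]].mean(0)[0]-pp["image"][d["region"]].mean(0)[1])<10 else 0)
    rc=cv2.minAreaRect(cv2.findNonZero(d["region"].astype(np.uint8)).astype(np.float32));print(n,rc[0],rc[1],rc[2])
def tri(a,b):
    g=lambda X:np.r_[proj(p,X)[0]-a,proj(s,X)[0]-b]
    return least_squares(g,[.6,-.2,.02]).x.round(4)
print("bar top L-far corner", tri(c((551,138))[0],q((75,442))[0]) )
print("bar top left", tri(c((409,143))[0],q((290,408))[0]))
print("box front top right",tri(c((635,58))[0],q((-30,520))[0]),"left",tri(c((418,58))[0],q((303,455))[0]))
print(onplane(p,c((420,87))[0],0),onplane(p,c((630,80))[0],0))
E
```

```text
[0.52210293 0.15875642] 64.64562928241398 -0.11527997864538231
[[-0.1 -1.2]
 [ 0.1 -0.3]
 [ 1.3 -1.7]
 [-0.   1.2]
 [ 0.5 -1.2]
 [-0.1  1.7]
 [ 0.2 -0.8]
 [-0.3 -4. ]
 [ 1.2 -0.3]]
top (358.5083312988281, 133.73187255859375) (9.708096504211426, 69.2772445678711) 87.95458984375
scene (290.84661865234375, 279.0357666015625) (16.182849884033203, 111.77613067626953) 80.96051788330078
bar top L-far corner [ 0.6513 -0.3117  0.03  ]
bar top left [ 0.6467 -0.1174  0.03  ]
box front top right [ 0.7443 -0.3877  0.0752] left [ 0.7455 -0.1328  0.091 ]
[ 0.74179085 -0.13233731  0.        ] [ 0.74680554 -0.43760872  0.        ]
```

```bash
cat >> h.py <<'E'
def pose(yaw,tilt=0):
    """tool y horizontal at yaw (deg); tilt leans tool z toward yaw+90"""
    a=np.radians(yaw); y=np.r_[np.cos(a),np.sin(a),0]; n=np.r_[-np.sin(a),np.cos(a),0]; t=np.radians(tilt)
    z=np.sin(t)*n+np.r_[0,0,-np.cos(t)]; return np.c_[np.cross(y,z),y,z]
def plan(*tg,start=None):
    s=r.read_state(); P,R=(s["ee_pos"],Rot.from_quat(s["eef_rot"]).as_matrix()) if start is None else start
    for t,Q in tg:
        t=np.array(t); print((R.T@(t-P)/.2).round(3).tolist(),(Rot.from_matrix(R.T@Q).as_rotvec()/(np.pi/2)).round(3).tolist()); P,R=t,Q
E
python3 -c "
from h import *
plan(((.40,.42,.30),pose(50)),((.53,.22,.30),pose(28)),((.62,.0,.27),pose(12)),((.636,-.215,.15),pose(1.5)))"
```

```text
[-0.982, -0.396, -0.387] [0.0, -0.0, 0.18]
[-1.141, -0.348, 0.0] [0.0, 0.0, 0.244]
[-1.183, -0.119, 0.15] [0.0, 0.0, 0.178]
[-1.068, -0.145, 0.6] [0.0, 0.0, 0.117]
```

play_rows:
  motion:
    - [-0.98,-0.4,-0.39,0,0,0.18,75]
    - [-0.98,-0.4,-0.39,0,0,0.18,75]
    - [-0.98,-0.4,-0.39,0,0,0.18,75]
    - [-0.98,-0.4,-0.39,0,0,0.18,75]
    - [-0.98,-0.4,-0.39,0,0,0.18,75]

```text
time: 1.72
ee_pos: [0.4025, 0.417, 0.3021]
eef_rot: [0.345, 0.939, 0.001, 0.001]
ft_force: [0.6, -0.8, 0.6]
width: 0.0658
```

play_rows:
  motion:
    - [-1,-0.3,0,0,0,0.24,75]
    - [-1,-0.3,0,0,0,0.24,75]
    - [-1,-0.3,0,0,0,0.24,75]
    - [-1,-0.3,0,0,0,0.24,75]
    - [-1,-0.3,0,0,0,0.24,75]

```text
time: 2.35
ee_pos: [0.5143, 0.2442, 0.3002]
eef_rot: [0.513, 0.858, -0.0, -0.0]
ft_force: [-0.6, 0.5, -0.2]
width: 0.0652
```

play_rows:
  motion:
    - [-1,-0.1,0.1,0,0,0.18,75]
    - [-1,-0.1,0.1,0,0,0.18,75]
    - [-1,-0.1,0.1,0,0,0.18,75]
    - [-1,-0.1,0.1,0,0,0.18,75]
    - [-1,-0.1,0.1,0,0,0.18,75]

```text
time: 2.98
ee_pos: [0.5912, 0.0609, 0.2801]
eef_rot: [0.628, 0.778, -0.0, -0.0]
ft_force: [0.6, 1.2, -0.6]
width: 0.0652
```

```bash
python3 -c "
from h import *
plan(((.636,-.1,.20),pose(1.5)),((.636,-.215,.11),pose(1.5)))"
```

```text
[-0.834, 0.049, 0.4] [-0.0, -0.0, 0.119]
[-0.575, -0.015, 0.45] [0.0, 0.0, 0.0]
```

play_rows:
  motion:
    - [-0.83,0.05,0.4,0,0,0.12,75]
    - [-0.83,0.05,0.4,0,0,0.12,75]
    - [-0.83,0.05,0.4,0,0,0.12,75]
    - [-0.83,0.05,0.4,0,0,0.12,75]

```text
time: 3.48
ee_pos: [0.6353, -0.1021, 0.1979]
eef_rot: [0.699, 0.715, -0.002, -0.001]
ft_force: [1.3, 1.1, 0.6]
width: 0.0656
```

play_rows:
  motion:
    - [-0.575,-0.015,0.45,0,0,0,75]
    - [-0.575,-0.015,0.45,0,0,0,75]
    - [-0.575,-0.015,0.45,0,0,0,75]
    - [-0.575,-0.015,0.45,0,0,0,75]

```text
time: 3.98
ee_pos: [0.6363, -0.2136, 0.1099]
eef_rot: [0.698, 0.716, 0.0, -0.001]
ft_force: [0.9, -0.7, 1.2]
width: 0.0649
```

```bash
python3 -c "
from h import *
p=eyes.camera('scene'); save('s2',cv2.resize(p['image'][100:350,130:430],None,fx=2.5,fy=2.4)); print(r.read_state()['ee_pos'])
plan(((.636,-.215,.003),pose(1.5)))"
```

```text
[ 0.63719015 -0.21263493  0.11099418]
[-0.013, -0.007, 0.54] [0.0, -0.001, 0.0]
```

View pics/s2.png

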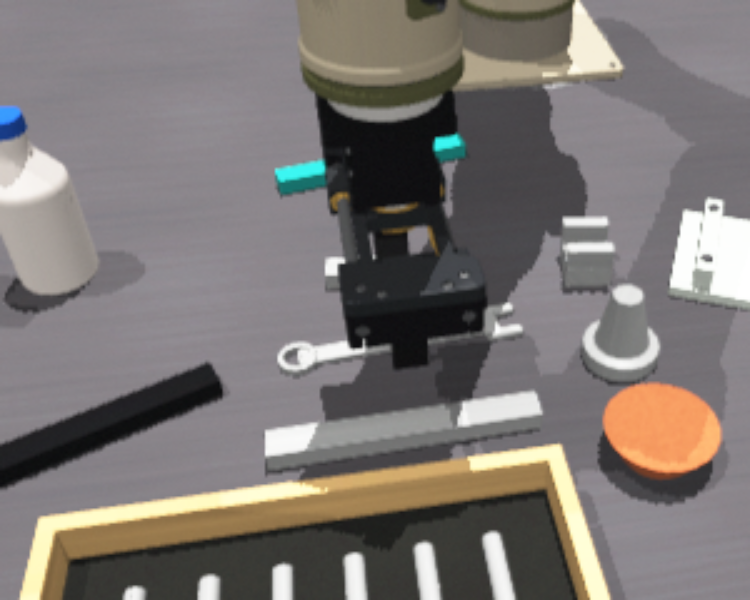

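The gripper hangs centred over the bar, with its body just short of the box's front wall. I'm descending in steps and watching the force.

play_rows:
  motion:
    - [-0.01,-0.005,0.2,0,0,0,75]
    - [-0.01,-0.005,0.36,0,0,0,75]
    - [-0.01,-0.005,0.42,0,0,0,75]
    - [-0.01,-0.005,0.42,0,0,0,75]

```text
time: 4.53
ee_pos: [0.636, -0.216, 0.0272]
eef_rot: [0.698, 0.716, 0.001, -0.0]
ft_force: [0.5, -0.0, 0.7]
width: 0.0653
```

play_rows:
  motion:
    - [0,0,0.05,0,0,0,75]
    - [0,0,0.09,0,0,0,75]
    - [0,0,0.12,0,0,0,75]
    - [0,0,0.12,0,0,0,75]

```text
time: 5.03
ee_pos: [0.6347, -0.2177, 0.002]
eef_rot: [0.699, 0.715, -0.0, -0.0]
ft_force: [0.6, 0.1, 0.3]
width: 0.0649
```

play_rows:
  motion:
    - [0,0,0,0,0,0,45]
    - [0,0,0,0,0,0,20]
    - [0,0,0,0,0,0,5]
    - [0,0,0,0,0,0,5]
    - [0,0,0,0,0,0,5]
  squeeze: 40

```text
time: 5.65
ee_pos: [0.6356, -0.2177, 0.0027]
eef_rot: [0.698, 0.716, 0.0, 0.0]
ft_force: [2.5, -0.6, 1.3]
width: 0.0233
```

play_rows:
  motion:
    - [0,0,0,0,0,0,5]
    - [0,0,0,0,0,0,5]
    - [0,0,-0.05,0,0,0,5]
    - [0,0,-0.12,0,0,0,5]
    - [0,0,-0.2,0,0,0,5]

```text
time: 6.28
ee_pos: [0.6345, -0.218, 0.0433]
eef_rot: [0.699, 0.715, -0.0, -0.0]
ft_force: [0.4, -0.5, -7.1]
width: 0.0237
```

```bash
python3 -c "
from h import *
plan(((.63,-.17,.22),pose(0)),((.61,.02,.30),pose(-12,15)),((.52,.14,.30),pose(-25.4,40)))"
```

```text
[0.24, -0.018, -0.883] [-0.001, -0.0, 0.015]
[0.95, -0.1, -0.4] [-0.017, 0.166, 0.133]
[0.477, -0.565, 0.128] [-0.069, 0.277, 0.133]
```

play_rows:
  motion:
    - [0.05,-0.01,-0.2,0,0,0.01,5]
    - [0.1,-0.02,-0.45,0,0,0.01,5]
    - [0.2,-0.02,-0.7,0,0,0.01,5]
    - [0.24,-0.02,-0.88,0,0,0.015,5]
  squeeze: 55

```text
time: 6.78
ee_pos: [0.6302, -0.1689, 0.2221]
eef_rot: [0.707, 0.708, 0.001, 0.001]
ft_force: [1.1, -0.1, -6.1]
width: 0.0235
```

play_rows:
  motion:
    - [0.15,0,-0.1,0,0.03,0.02,5]
    - [0.35,-0.02,-0.2,0,0.06,0.05,5]
    - [0.55,-0.05,-0.3,0,0.1,0.08,5]
    - [0.75,-0.08,-0.35,-0.01,0.13,0.11,5]
    - [0.95,-0.1,-0.4,-0.017,0.166,0.133,5]

```text
time: 7.4
ee_pos: [0.6091, 0.0207, 0.2999]
eef_rot: [0.771, 0.623, 0.102, -0.083]
ft_force: [0.1, 0.6, -6.6]
width: 0.0238
```

```bash
python3 -c "
from h import *
print(r.read_state()['width'])
plan(((.52,.14,.30),pose(-25.4,40)))"
```

```text
0.023801680761607692
[0.473, -0.561, 0.127] [-0.069, 0.276, 0.132]
```

play_rows:
  motion:
    - [0.15,-0.18,0.04,-0.02,0.09,0.04,5]
    - [0.32,-0.38,0.08,-0.05,0.18,0.09,5]
    - [0.47,-0.56,0.13,-0.07,0.276,0.132,5]
    - [0.47,-0.56,0.13,-0.07,0.276,0.132,5]
    - [0.47,-0.56,0.13,-0.07,0.276,0.132,5]

```text
time: 8.02
ee_pos: [0.5206, 0.138, 0.299]
eef_rot: [0.794, 0.503, 0.29, -0.182]
ft_force: [0.4, -0.2, -4.7]
width: 0.0236
```

```bash
python3 -c "
from h import *
s=r.read_state();R=Rot.from_quat(s['eef_rot']).as_matrix();print(s['ee_pos'],R[:,2],s['width'])
ims=[]
for n in('scene','top'):
    p=eyes.camera(n); ims.append(p['image'])
    C=s['ee_pos']-.007*R[:,2]
    for k in(-.1,.1): print(n,proj(p,C+k*R[:,0]).round(1))
save('s3',cv2.resize(ims[0][40:320,300:640],None,fx=2.2,fy=2.1)); save('t3',cv2.resize(ims[1][60:260,120:400],None,fx=2.8,fy=2.8))"
```

```text
[0.52058097 0.13799338 0.2990082 ] [ 0.27703877  0.57976887 -0.76623598] 0.02361875337089039
scene [[425.3 111.7]]
scene [[539.1  47.3]]
top [[244.4 172.8]]
top [[160.9 127.1]]
```

View pics/s3.png

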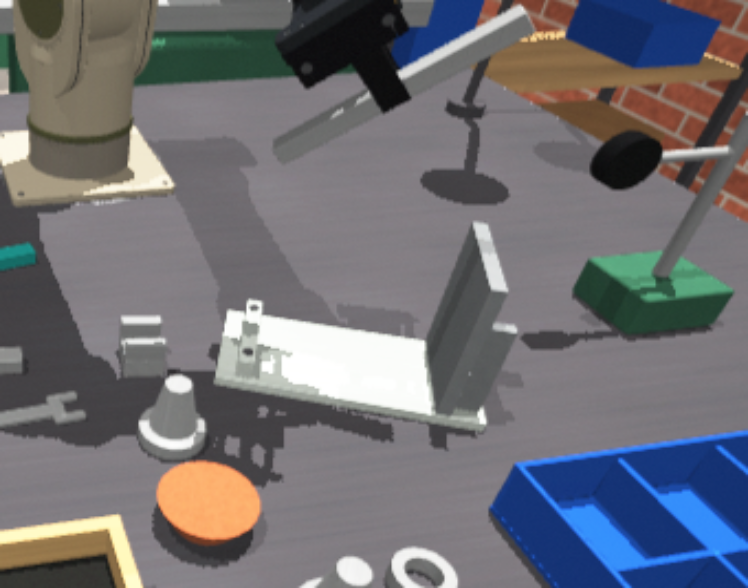

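View pics/t3.png

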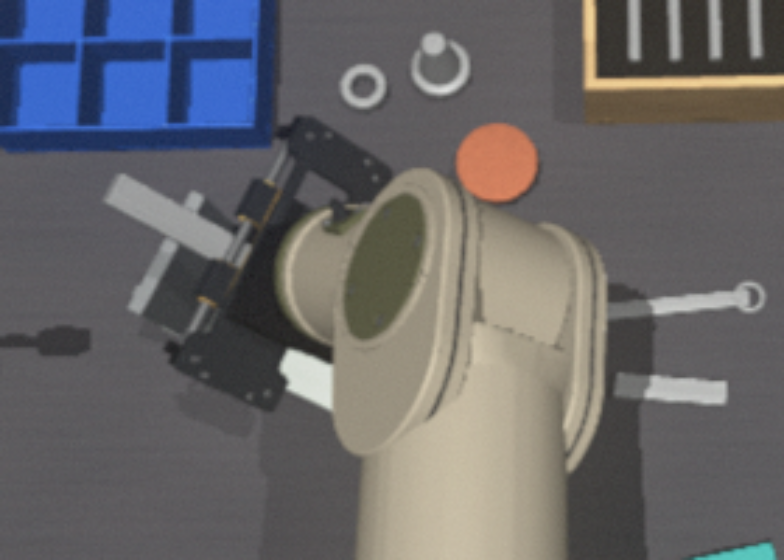

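The bar is held securely and its ends project where predicted, at scene (539,50) and (428,111). The rest is clear in the scene view, so I'll refit its pose and check it with an overlay.

```bash
cat > fit.py <<'E'
from h import *
from scipy.optimize import least_squares
p=eyes.camera("top");s=eyes.camera("scene")
def X(v,u):
    x,y,a,xe=v; u=np.array(u,float); u[np.isnan(u[:,0]),0]=xe
    c,d=np.cos(a),np.sin(a); return np.c_[x+u[:,0]*c-u[:,1]*d,y+u[:,0]*d+u[:,1]*c,u[:,2]+.012]
n=np.nan
# rest coords, crop pixel
TP=[((n,-.06,0),(308,233)),((n,.06,0),(270,307)),((.085,-.06,0),(180,177)),((.085,.06,0),(144,246)),((.085,-.06,.15),(147,143)),((.085,.06,.15),(103,223))]
SP=[((n,.06,0),(406,256)),((n,-.06,0),(397,320)),((.085,-.06,0),(597,352)),((.085,.06,0),(588,285)),((.085,-.06,.15),(655,238)),((.085,.06,.15),(632,178))]
ut=[a for a,_ in TP];us=[a for a,_ in SP]
T=np.array([(120+b[0]/2,60+b[1]/2) for _,b in TP]);S=np.array([(200+b[0]/2,60+b[1]/2) for _,b in SP])
f=lambda v,w=(1,1):np.r_[w[0]*(proj(p,X(v,ut))-T).ravel(),w[1]*(proj(s,X(v,us))-S).ravel()]
for w in((1,1),(1,.01),(.01,1)):
    o=least_squares(f,[.53,.17,1.1,-.12],loss="soft_l1",args=(w,));print(w,o.x[:2].round(4),np.degrees(o.x[2]).round(2),o.x[3].round(4))
    if w==(1,1): print(f(o.x).reshape(-1,2).round(1).tolist()); V=o.x
pan=[]
for q,fn,(x0,y0,x1,y1),k in((p,'top0',(150,110,290,230),5),(s,'scene0',(380,130,560,260),4)):
    im=cv2.resize(cv2.imread(f'pics/{fn}.png')[y0:y1,x0:x1],None,fx=k,fy=k)
    for L in ([(n,-.06,0),(n,.06,0),(.085,.06,0),(.085,-.06,0)],[(.085,-.06,0),(.085,.06,0),(.085,.06,.15),(.085,-.06,.15)],[(-.085,-.055,.022),(-.085,.055,.022),(-.101,.055,.022),(-.101,-.055,.022)]):
        P=(proj(q,X(V,L))-[x0,y0]+.5)*k; cv2.polylines(im,[P.round().astype(int)],True,(0,0,255),1)
    pan.append(im[:520])
w=max(i.shape[1] for i in pan); pan=[cv2.copyMakeBorder(i,0,0,0,w-i.shape[1],0) for i in pan]
cv2.imwrite('pics/ov.png',cv2.resize(np.vstack(pan),(550,int(550/w*sum(i.shape[0] for i in pan)))[:2]) if 0 else cv2.resize(np.hstack(pan),(800,300)))
E
python3 fit.py
```

```text
(1, 1) [0.526  0.1627] 64.25 -0.1203
[[0.1, -1.5], [0.1, -0.2], [0.2, -3.1], [-1.4, -0.4], [-0.8, -2.8], [-1.6, -0.1], [0.4, -0.6], [-0.4, -0.7], [0.3, 1.4], [-0.6, -0.5], [-3.1, -1.5], [-0.8, -4.0]]
(1, 0.01) [0.522  0.1599] 64.3 -0.1169
(0.01, 1) [0.5289 0.1632] 64.54 -0.1218
```

View pics/ov.png

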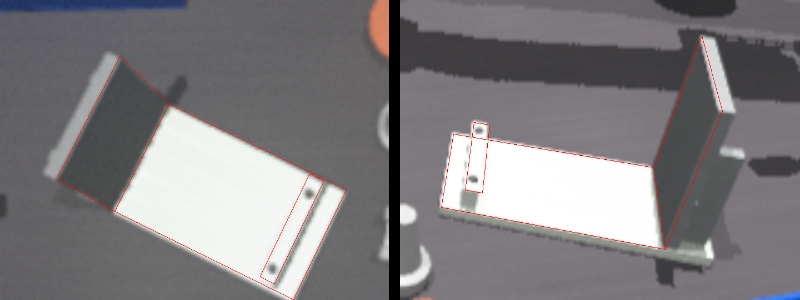

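```bash
cat >> h.py <<'E'
O=np.array([.526,.163,.012]); YAW=64.3
def rest(x,z,t,y=0):
    a=np.radians(YAW); R=pose(YAW-90,t); C=O+np.r_[x*np.cos(a)-y*np.sin(a),x*np.sin(a)+y*np.cos(a),z]
    return C+.007*R[:,2],R
def inrest():
    s=r.read_state(); R=Rot.from_quat(s["eef_rot"]).as_matrix(); C=s["ee_pos"]-.007*R[:,2]-O; a=np.radians(YAW)
    f=s["ft_force"]; print("rest xyz mm",(1000*np.r_[C[0]*np.cos(a)+C[1]*np.sin(a),C[1]*np.cos(a)-C[0]*np.sin(a),C[2]]).round(1),"tilt",np.degrees(np.arccos(-R[2,2])).round(1),"F rest",np.r_[f[0]*np.cos(a)+f[1]*np.sin(a),f[1]*np.cos(a)-f[0]*np.sin(a),f[2]].round(1),"w",s["width"].round(4))
E
python3 -c "
from h import *
inrest();plan(rest(0,.20,45),rest(0,.105,45),rest(0,.085,45))"
```

```text
Traceback (most recent call last):
  File "h.py", line 24, in inrest
    f=s["ft_force"]; print("rest xyz mm",(1000*np.r_[C[0]*np.cos(a)+C[1]*np.sin(a),C[1]*np.cos(a)-C[0]*np.sin(a),C[2]]).round(1),"tilt",np.degrees(np.arccos(-R[2,2])).round(1),"F rest",np.r_[f[0]*np.cos(a)+f[1]*np.sin(a),f[1]*np.cos(a)-f[0]*np.sin(a),f[2]].round(1),"w",s["width"].round(4))
                                                                                                                                                                                                                                                                              ^^^^^^^^^^^^^^^^
AttributeError: 'float' object has no attribute 'round'
```

```bash
sed -i 's/s\["width"\].round(4)/round(s["width"],4)/' h.py
python3 -c "
from h import *
inrest();plan(rest(0,.20,45),rest(0,.105,45),rest(0,.085,45))"
```

```text
rest xyz mm [-28.8  -6.8 292. ] tilt 39.9 F rest [ 0.3 -0.1 -6.2] w 0.0234
[-0.182, -0.035, 0.445] [-0.001, 0.056, 0.004]
[-0.336, 0.0, 0.336] [0.0, 0.0, 0.0]
[-0.071, 0.0, 0.071] [0.0, 0.0, 0.0]
```

play_rows:
  motion:
    - [-0.06,-0.01,0.15,0,0.02,0,5]
    - [-0.12,-0.02,0.3,0,0.04,0,5]
    - [-0.182,-0.035,0.445,0,0.056,0.004,5]
    - [-0.182,-0.035,0.445,0,0.056,0.004,5]

```text
time: 8.72
ee_pos: [0.5259, 0.1681, 0.2036]
eef_rot: [0.783, 0.492, 0.321, -0.206]
ft_force: [-0.7, -0.9, -5.3]
width: 0.0237
```

play_rows:
  motion:
    - [-0.1,0,0.1,0,0,0,5]
    - [-0.2,0,0.2,0,0,0,5]
    - [-0.29,0,0.29,0,0,0,5]
    - [-0.335,0,0.335,0,0,0,5]
    - [-0.335,0,0.335,0,0,0,5]

```text
time: 9.35
ee_pos: [0.5277, 0.1679, 0.1122]
eef_rot: [0.782, 0.492, 0.323, -0.205]
ft_force: [0.1, 1.0, -6.6]
width: 0.0233
```

```bash
python3 -c "
from h import *
inrest();plan(rest(0,.085,45))
p=eyes.camera('scene'); save('s4',cv2.resize(p['image'][60:270,360:580],None,fx=3.5,fy=2.8))
s=r.read_state();R=Rot.from_quat(s['eef_rot']).as_matrix();C=s['ee_pos']-.007*R[:,2]
print([((proj(p,C+k*R[:,0])-[360,60])*[3.5,2.8]).round() for k in(-.1,.1)])"
```

```text
rest xyz mm [  0.2   0.6 105.2] tilt 45.0 F rest [ 0.9  0.3 -6.6] w 0.0233
[-0.072, 0.003, 0.07] [-0.002, 0.0, -0.0]
[array([[232., 375.]]), array([[548., 244.]])]
```

View pics/s4.png

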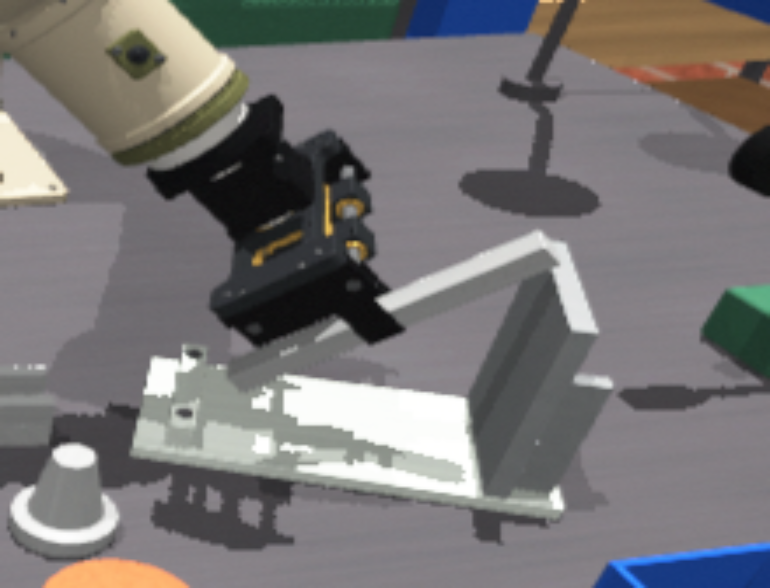

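The bar hangs over the rest with its lower end at (235,372) inside the strip and its upper end at (548,245) near the upright's top edge. Both match the prediction. I'll lower it gently.

play_rows:
  motion:
    - [-0.02,0,0.02,0,0,0,5]
    - [-0.04,0,0.04,0,0,0,5]
    - [-0.06,0,0.06,0,0,0,5]
    - [-0.07,0,0.07,0,0,0,5]

```text
time: 9.9
ee_pos: [0.5263, 0.1683, 0.0912]
eef_rot: [0.782, 0.492, 0.323, -0.205]
ft_force: [-0.1, -1.0, -6.3]
width: 0.0235
```

play_rows:
  motion:
    - [-0.01,0,0.01,0,0,0,5]
    - [-0.018,0,0.018,0,0,0,5]
    - [-0.018,0,0.018,0,0,0,5]

```text
time: 10.28
ee_pos: [0.5265, 0.1681, 0.0865]
eef_rot: [0.782, 0.492, 0.323, -0.205]
ft_force: [0.4, 0.2, -6.6]
width: 0.0233
```

```bash
python3 -c "
from h import *
inrest();plan(rest(0,.077,45))"
```

```text
rest xyz mm [-0.1  1.8 79.4] tilt 45.0 F rest [ 0.3 -0.3 -6.6] w 0.0233
[-0.008, 0.009, 0.009] [-0.002, 0.0, -0.001]
```

play_rows:
  motion:
    - [-0.004,0.005,0.004,0,0,0,5]
    - [-0.008,0.005,0.008,0,0,0,5]
    - [-0.008,0.005,0.008,0,0,0,5]

```text
time: 10.65
ee_pos: [0.5274, 0.1678, 0.0843]
eef_rot: [0.782, 0.492, 0.323, -0.205]
ft_force: [0.9, 0.2, -6.9]
width: 0.0238
```

play_rows:
  motion:
    - [-0.004,0,0.004,0,0,0,5]
    - [-0.004,0,0.004,0,0,0,5]

```text
time: 10.9
ee_pos: [0.5276, 0.1681, 0.0836]
eef_rot: [0.782, 0.492, 0.323, -0.205]
ft_force: [-0.7, 1.0, -1.5]
width: 0.0238
```

Floor contact comes where expected, at centre height 76.5 mm. Next I'll slide it toward the strip.

play_rows:
  motion:
    - [-0.01,0,-0.01,0,0,0,5]
    - [-0.018,0,-0.018,0,0,0,5]
    - [-0.018,0,-0.018,0,0,0,5]

```text
time: 11.28
ee_pos: [0.5254, 0.1631, 0.0835]
eef_rot: [0.782, 0.492, 0.323, -0.205]
ft_force: [0.7, 2.3, -1.1]
width: 0.0234
```

play_rows:
  motion:
    - [-0.004,0,-0.004,0,0,0,5]
    - [-0.008,0,-0.008,0,0,0,5]
    - [-0.008,0,-0.008,0,0,0,5]

```text
time: 11.65
ee_pos: [0.5243, 0.1613, 0.0834]
eef_rot: [0.782, 0.492, 0.323, -0.205]
ft_force: [1.6, 3.0, 0.1]
width: 0.0231
```

```bash
python3 -c "
from h import *
inrest()"
```

```text
rest xyz mm [-7.2  0.7 76.3] tilt 45.0 F rest [ 3.4 -0.2  0.1] w 0.0231
```

play_rows:
  motion:
    - [-0.004,0,-0.004,0,0,0,5]
    - [-0.008,0,-0.008,0,0,0,5]
    - [-0.008,0,-0.008,0,0,0,5]

```text
time: 12.02
ee_pos: [0.5233, 0.1591, 0.0833]
eef_rot: [0.782, 0.492, 0.323, -0.205]
ft_force: [0.9, 3.0, 0.5]
width: 0.0233
```

```bash
python3 -c "
from h import *
inrest()"
```

```text
rest xyz mm [-9.6  0.7 76.3] tilt 45.0 F rest [3.1 0.5 0.5] w 0.0233
```

play_rows:
  motion:
    - [-0.004,0,-0.004,0,0,0,5]
    - [-0.008,0,-0.008,0,0,0,5]
    - [-0.008,0,-0.008,0,0,0,5]

```text
time: 12.4
ee_pos: [0.5223, 0.1573, 0.0834]
eef_rot: [0.782, 0.492, 0.323, -0.205]
ft_force: [2.4, 4.0, 1.6]
width: 0.0236
```

```bash
python3 -c "
from h import *
inrest()"
```

```text
rest xyz mm [-11.7   0.8  76.4] tilt 45.0 F rest [ 4.7 -0.4  1.6] w 0.0236
```

play_rows:
  motion:
    - [-0.004,0,-0.004,0,0,0,5]
    - [-0.008,0,-0.008,0,0,0,5]
    - [-0.008,0,-0.008,0,0,0,5]

```text
time: 12.78
ee_pos: [0.5217, 0.1564, 0.0843]
eef_rot: [0.781, 0.492, 0.324, -0.206]
ft_force: [4.7, 9.2, 2.0]
width: 0.0235
```

```bash
python3 -c "
from h import *
inrest()"
```

```text
rest xyz mm [-12.8   0.9  77.2] tilt 45.1 F rest [10.3 -0.3  2. ] w 0.0235
```

Strip contact, at 10 N. Next I'll pivot the bar down about its lower end toward the upright.

```bash
python3 -c "
from h import *
f=lambda t:rest(-.085+.1*np.cos(np.radians(t))+.009*np.sin(np.radians(t))-.0036,.1*np.sin(np.radians(t))+.009*np.cos(np.radians(t))-.0003,t,.001)
for t in (43,41,39.5): plan(f(t))"
```

```text
[0.001, -0.0, 0.022] [-0.003, -0.024, 0.0]
[-0.001, -0.0, 0.038] [-0.003, -0.046, 0.0]
[-0.003, 0.0, 0.049] [-0.003, -0.063, 0.0]
```

play_rows:
  motion:
    - [0.001,0,0.022,-0.003,-0.024,0,5]
    - [0,0,0.03,-0.003,-0.035,0,5]
    - [-0.001,0,0.038,-0.003,-0.046,0,5]
    - [-0.001,0,0.038,-0.003,-0.046,0,5]

```text
time: 13.28
ee_pos: [0.5239, 0.1608, 0.0784]
eef_rot: [0.793, 0.499, 0.296, -0.186]
ft_force: [2.1, 7.1, 2.5]
width: 0.0233
```

```bash
python3 -c "
from h import *
inrest()
f=lambda t:rest(-.085+.1*np.cos(np.radians(t))+.009*np.sin(np.radians(t))-.0036,.1*np.sin(np.radians(t))+.009*np.cos(np.radians(t))-.0003,t,.001)
for t in (39,38): plan(f(t))"
```

```text
rest xyz mm [-7.5  1.  71.7] tilt 40.9 F rest [7.3 1.2 2.5] w 0.0233
[0.001, -0.0, 0.015] [0.001, -0.021, 0.0]
[-0.001, -0.0, 0.023] [0.001, -0.032, 0.0]
```

play_rows:
  motion:
    - [0.001,0,0.015,0,-0.021,0,5]
    - [0,0,0.023,0,-0.032,0,5]
    - [0,0,0.023,0,-0.032,0,5]

```text
time: 13.65
ee_pos: [0.5251, 0.1632, 0.0745]
eef_rot: [0.801, 0.503, 0.276, -0.173]
ft_force: [3.6, 5.6, -0.0]
width: 0.0234
```

```bash
python3 -c "
from h import *
inrest()
p=eyes.camera('scene'); save('s5',cv2.resize(p['image'][100:270,390:570],None,fx=4,fy=3.5))"
```

```text
rest xyz mm [-4.5  0.9 68.1] tilt 38.0 F rest [ 6.6 -0.8 -0. ] w 0.0234
```

View pics/s5.png

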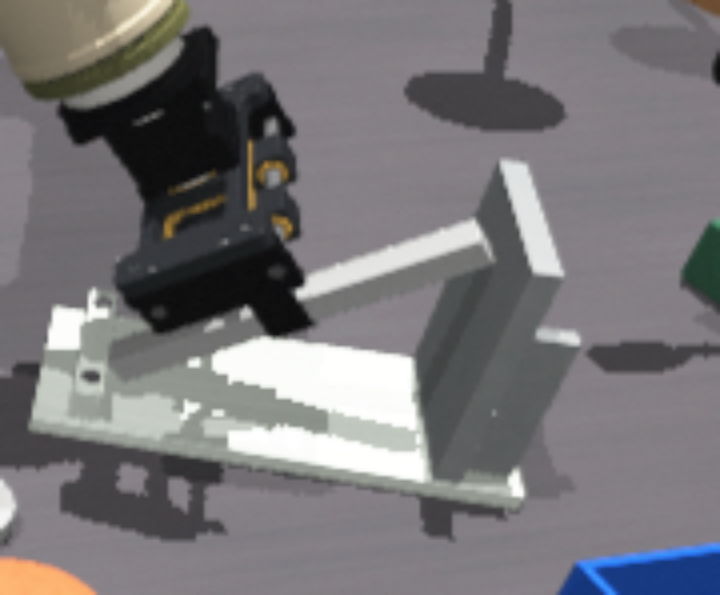

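The lower end sits against the strip at (110,355), and the upper end is nearly touching the upright at (487,245), square and about mid-width. I'll pivot the last degree.

play_rows:
  motion:
    - [-0.001,0,0.005,0,-0.007,0,5]
    - [-0.001,0,0.009,0,-0.013,0,5]
    - [-0.001,0,0.009,0,-0.013,0,5]

```text
time: 14.08
ee_pos: [0.5255, 0.1637, 0.0734]
eef_rot: [0.804, 0.504, 0.268, -0.168]
ft_force: [-0.3, 3.9, 6.1]
width: 0.0239
```

```bash
python3 -c "
from h import *
inrest()"
```

```text
rest xyz mm [-3.8  0.8 67. ] tilt 36.9 F rest [3.4 2.  6.1] w 0.0239
```

Seated: upward support has appeared at 36.9°. I'll release it and back straight off along the tool axis.

play_rows:
  motion:
    - [0,0,0,0,0,0,30]
    - [0,0,0,0,0,0,40]
    - [0,0,0,0,0,0,55]
    - [0,0,0,0,0,0,65]
    - [0,0,0,0,0,0,65]
  squeeze: 10

```text
time: 14.7
ee_pos: [0.5252, 0.1633, 0.0726]
eef_rot: [0.804, 0.504, 0.267, -0.168]
ft_force: [0.1, -0.0, 0.3]
width: 0.0537
```

play_rows:
  motion:
    - [0,0,-0.06,0,0,0,65]
    - [0,0,-0.15,0,0,0,65]
    - [0,0,-0.3,0,0,0,65]
    - [0,0,-0.45,0,0,0,65]
    - [0,0,-0.6,0,0,0,65]

```text
time: 15.32
ee_pos: [0.4935, 0.0975, 0.1701]
eef_rot: [0.804, 0.504, 0.268, -0.167]
ft_force: [1.4, 0.3, -0.4]
width: 0.0565
```

```bash
python3 -c "
from h import *
inrest()
p=eyes.camera('scene'); save('s6',cv2.resize(p['image'][100:310,250:570],None,fx=2.5,fy=2.5))
for l,z in(('long_bar_mid',0.078),('short_bar_mid',.018),('spanner',.006)):
    print(l,[(round(d['p'],2),onplane(p,d['xy'],z).round(3)) for d in eyes.landmark_of(p,l)[:3]])"
```

```text
rest xyz mm [-77.4   0.9 163.7] tilt 36.8 F rest [ 0.9 -1.1 -0.4] w 0.0565
long_bar_mid [(0.93, array([ 0.369, -0.215,  0.078])), (0.79, array([ 0.669, -0.423,  0.078])), (0.6, array([0.526, 0.164, 0.078]))]
short_bar_mid [(0.73, array([ 0.478, -0.213,  0.018]))]
spanner [(0.58, array([ 0.552, -0.209,  0.006]))]
```

View pics/s6.png

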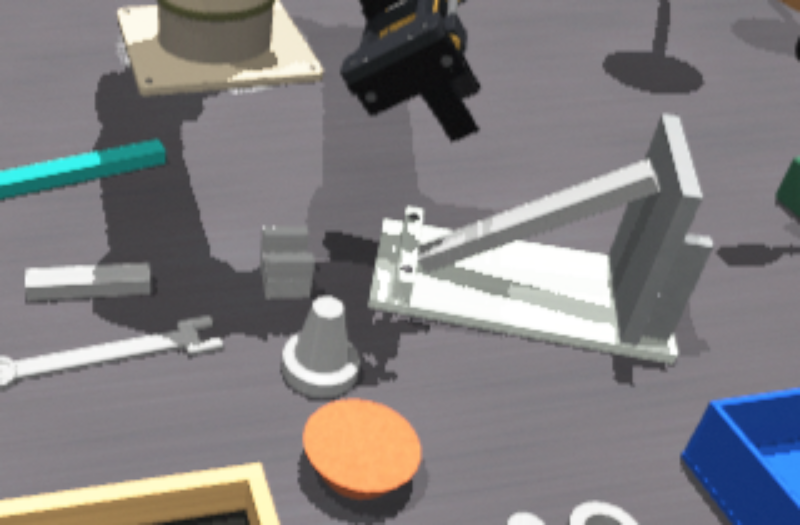

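The bar leans from the strip (425,258) to the upright (652,178), square and near mid-width. The gripper is clear, and the short bar and spanner look undisturbed.

```bash
python3 -c "
from h import *
job.close_job()"
```

```text
the job is handed in; nothing more can be done
```

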